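Load the plug magazine and clip its cover on

ROBOT

A 6-joint arm with a two-finger parallel gripper is mounted at the origin on a cart in front of the work surface, level with it; the furniture and walls round the work are solid. World frame = base frame: x ahead of the robot, y to its left, z up, the work surface at z = 0. Lengths are in m, angles in rad, forces in N, time in s.
With the tool pointing down it reaches from about 0.325 to 0.925 m from the base axis. Payload 3.1 kg.
Tool frame: the origin (TCP) lies between the finger pads; the fingertips stand 19 mm ahead of it and the grasp point (between the pads) is the TCP; z points along the fingers, y is the line along which they close (so a half turn about z gives the same grasp; the last joint's range is limited). The gripper opens to 85 mm and grips with 20 to 120 N. Pads are 22 mm wide; open, the fingers measure 114 mm over their backs; the gripper's body (76 mm by 85 mm) begins 54 mm behind the grasp point. The pads swing forward as they close: fully open they stand 13 mm farther back than shut.
Start: joints at [-1.394, 0.217, 1.613, -0, 1.311, -0.112], TCP at [0.178, -0.599, 0.25] pointing down, gripper open.
Joint ranges: [-2.75, 2.75], [-0.78, 2.1], [0.31, 2.55], [-1.13, 4.27], [0.13, 2.63], [-2.58, 2.58]. Speed limits (rad/s): [2.79, 2.79, 3.14, 3.14, 3.14, 3.14].

INTERFACE

Orientations are given as a 3x3 rotation matrix whose columns are the frame's x, y, z axes.
In Python, from cell import ctrl gives the robot as it stands. The module is installed in compiled form; this text tells all that it offers. Calls block until the motion is done:
- ctrl.goto(position, orientation): joint-space move of the TCP to a pose.
- ctrl.movel(position, v=0.15, frame=None, threshold=None): straight line of the TCP; frame=None keeps the orientation; v is the mean speed in m/s. With threshold (N) it stops when the force on the tool has changed by that much, and returns True; else False.
- ctrl.move_j(angles): joint-space move.
- ctrl.command_gripper(opening, f_grip=None): finger opening in m; f_grip is the grip in N (None keeps the last); returns when the fingers have stopped.
- ctrl.pause(seconds).
- ctrl.ik(position, orientation): joint angles nearest the present ones, or None.
- ctrl.get_obs(): the state.
- ctrl.snapshot(name): name is "side" or "top"; returns (picture, depth): 480x640x3 uint8, red, green, blue; 480x640 float32, m along the optical axis (not along the pixel's ray), 0 where there is no reading.
- ctrl.get_calibration(name): a dict with "vfov" (degrees; the focal length in pixels is half the picture's height over the tangent of half this angle, whatever the lens; pixels are square), "cx", "cy" (the principal point, pixels), "k1" (the pictures are not rectified: a ray, as slopes to the right and down, at radius r is drawn at 1 + k1 r^2 times it, then the intrinsics apply), "extrinsics" (4x4, takes a point from world to camera coordinates). Camera axes: x right, y up, looking along -z (the intrinsics and any distortion apply to the point x, -y, -z); pixel columns grow to the right and rows downward; lengths in m; the calibration is good to about 2 mm. A picture is of the moment at which its call begins. get_calibration takes no time and is no camera call.
A pose or a line that the arm cannot do raises ctrl.PlanningError and nothing moves.
- ctrl.close_job(): hands the job in; it is judged then, once.
Trained networks look in the newest picture that a camera, given by its name, has taken for a name from the list of things; names that differ only in an ending like _2 or _b are one class to them, and where a whole thing is asked for, a point or a joint stands for the part that bears it (a point fixed in the world has none). Each returns a list of dicts, best first, with "confidence" (0 to 1); they miss things now and then, are a little off and sometimes report something else, mostly with a low value. They report only what shows in the picture. A call takes as long as a camera call. They do not tell look-alikes from the thing itself.
- ctrl.spot_in(camera, label): "extent" ([centre column, centre row, width, height] in pixels, round what is visible of it).
- ctrl.silhouettes(camera, label): "mask" (480x640 bool, what is visible of it) and "extent" ([centre column, centre row, width, height] in pixels, round what is visible of it).
The state is a dict: "clock": time; "joints": joint angles; "joint_vel": joint speeds; "effort": joint torques, N m; "position": TCP position; "orientation": TCP orientation; "ft_force": force on the tool from outside, world axes, zero at the start; "ft_torque": the same for the moment, N m; "gripper_width": finger opening in m; "grip_force": force on a finger pad.
Only numpy, scipy, OpenCV 4.12 (cv2) and the standard library are available. Lean on these libraries where they do the work, as an engineer would, in place of code of your own. Each camera call takes 0.05 s, during which the arm holds its last target. There are 200 camera calls.

TASK

Press the loose wooden plug down into the leaning spring magazine, on top of the plug already in it, until both catches have snapped back over its top and hold it with your hand away. Then press the cover straight down over the mouth until both of its clip arms have snapped under the rim beads and it sits fully home, and let go. Leave the other things on the table where they are.

Things in the scene. Friction and masses are not known exactly. Their poses are not given: they have to be found in the camera images.
- plug_center (a point): The loose plug: a plain plywood hole-saw core, a cylinder 34.4 mm in diameter and 28 mm tall, 19 g, standing upright on the table in front of the magazine, either side of the cover. This point is its centre, 14 mm above its underside; z is its axis.
- loaded_center (a point): The plug already in the magazine, like the loose one: this point is its centre. Its underside rests on the follower; at the start its top lies 10 mm below the catch plane. When the loose plug is pressed in, this one is pushed down ahead of it by about 18 mm.
- mouth (a point): Centre of the fixed magazine's mouth, in the plane of the catches' undersides (catch plane), about 110 mm above the table. z points out of the mouth along the tube, which leans 30 degrees from vertical towards the robot; x (level) points to its left, y to its front (at the robot, sloping down). The tube below is square aluminium, 37 mm inside, 45 outside, with a viewing slit in front. Left and right there are catches, front and back walls.
- wall_top (a point): Point on the tube's axis 7 mm along z above mouth, level with the tops of the front and back (y) walls: 37 mm apart inside, flared to 42 mm at the top, 45 mm over their outsides. The plug goes between them; fully home, the cover's plate rests on them. The catches reach 7 mm above mouth, the steel posts behind them 6 mm (75 mm over all in x).
- cover_grip (a point): Centre of the cover's grip: a ply bar 28 mm long (cover's y), 12 wide (x), 24 tall, on an aluminium plate 32 (x) x 72 (y) x 5 mm. This point is 12 mm above the plate's top and 40 mm above the feet it stands on. It goes on with its y along the mouth's y (either way round), z along the mouth's z; fully home this point is 24 mm from mouth along the mouth's z. Pressing it on past the beads takes about 5 N, 10 mm before home. 70 g.
- cover_feet (a point): Point between the feet of the cover's two rigid clip arms, 40 mm under the grip's centre. The arms hang 23 mm from the plate's ends (y = +-30.5 to 35.5 mm, 24 mm wide in x), with inward hooks 8 mm above the feet, tips 50 mm apart, bevelled below. A boss 22 x 28 mm under the plate reaches 4 mm down into the mouth.
- follower (a joint): How far the spring follower is pressed down the tube, m: 0 at its upper stop (one plug in), about 0.018 with two plugs held, at most 0.038. The spring pushes with 4 N at 0, 7.6 N at 0.018.
- catch_left (a joint): Left catch (mouth's +x), m pushed outward: 0 sprung in, 0.004 with a plug beside it. 15 mm wide. The two sloping tops close from 36 mm apart, 7 mm above the catch plane, to 27 mm apart at 1.6 mm above it. A plug pressed along -z parts them (about 5 N); pressed on to just above or onto the plug below (underside 6 to 10 mm under the plane) it stands there by itself.
- catch_right (a joint): Right catch (mouth's -x), likewise. From there the plug is pushed on along -z by something under 32 mm wide, such as closed fingers, until its top is just below the catch plane (2 to 5 mm further does no harm); once that is withdrawn the catches are sprung in over it and the stack comes up against them.
- rim_front (a joint): Sprung rim bead on the outside of the front (+y) wall, m pressed inward; 0 out. It stands 6.5 mm proud of the wall, its underside 6 mm below the catch plane, its sloping top reaching 5 mm above it.
- rim_back (a joint): The same on the back (-y) wall.
- saw_mid (a point): Bystander: steel hole saw standing near the blue panel, left of the magazine, 39 mm across, 64 mm tall; this point is half-way up. Leave it.
- pencil: Bystander: flat pencil lying in front, about 160 mm long, 8 mm thick. Leave it.
- nail_jar: Bystander: jar, 62 mm across, 80 mm tall, right of the magazine; origin at the underside. Leave it.
Things that resemble listed ones, but are neither listed nor needed, are in the scene too. Leave any black or pink look-alike of the part that bears loaded_center alone. Of the things that look like the part that bears cover_grip, the smaller one is meant.

How it is judged:
On the way, in this order (a step that is already met when the one before it is completed fails the run):
1. the loose plug sits under both catches, on the other plug, and is not touched by the fingers (z of plug_center in the frame of mouth between -0.02 and -0.012 m and x of plug_center in the frame of mouth between -0.005 and 0.005 m and y of plug_center in the frame of mouth between -0.005 and 0.005 m and angle between the z axis of plug_center and the z axis of mouth, either way round below 0.2 rad and value of joint each of catch_left, catch_right below 0.003 m and z of loaded_center in the frame of mouth between -0.05 and -0.038 m and value of joint follower above 0.014 m and contact force between the fingers and plug below 0.1 N), for 0.2 s.
2. the cover is home on the mouth, both clip arms under the beads (z of cover_grip in the frame of mouth between 0.02 and 0.0265 m and x of cover_grip in the frame of mouth between -0.006 and 0.006 m and y of cover_grip in the frame of mouth between -0.006 and 0.006 m and angle between the z axis of cover_grip and the z axis of mouth, either way round below 0.12 rad and value of joint each of rim_front, rim_back below 0.003 m), for 0.2 s.
At the end, for the whole second after the job is handed in: Both plugs held in the tube under the sprung-in catches (loose plug's centre 12 to 20 mm below the catch plane), the cover fully home (grip centre 20 to 26.5 mm above that plane, within 6 mm of its axis, square to 7 degrees, beads sprung out over the hooks), at rest (all of step 2 and z of plug_center in the frame of mouth between -0.02 and -0.012 m and x of plug_center in the frame of mouth between -0.005 and 0.005 m and y of plug_center in the frame of mouth between -0.005 and 0.005 m and angle between the z axis of plug_center and the z axis of mouth, either way round below 0.2 rad and value of joint each of catch_left, catch_right below 0.003 m and z of loaded_center in the frame of mouth between -0.05 and -0.038 m and value of joint follower above 0.014 m and linear speed of each of cover, plug below 0.02 m/s); the robot touches nothing.
It fails at once if the hole saw is moved more than 30 mm (distance of saw_mid from where it was at the start of the episode above 0.03 m).
It fails at once if the pencil is moved more than 30 mm (distance of pencil from where it was at the start of the episode above 0.03 m).
It fails at once if the nail jar is moved more than 30 mm (distance of nail_jar from where it was at the start of the episode above 0.03 m).
It also fails if it takes over 56 s, if anything falls off the work surface, if the arm or the gripper's body presses on something with over 40 N, if the wrist force passes 120 N, or if a joint passes its speed limit or range.

## Working session

There is one attempt and no reset: what is moved stays moved. The work goes in short steps, each a Python script; the robot and the scene stay as the last script left them, time stands still between calls to the robot, and variables do not carry over. Pictures are saved under pics/ and viewed, at most 13 in all, crops included, and the job is handed in when it is done.

```bash
mkdir -p pics; cat > h.py <<'E'
import numpy as np, cv2
from cell import ctrl
def snap(cam,fn=None):
    p,d=ctrl.snapshot(cam)
    if fn: cv2.imwrite('pics/'+fn+'.png',cv2.cvtColor(p,cv2.COLOR_RGB2BGR)); np.save('pics/'+fn+'.npy',d)
    return p,d
def pts(cam,d,uv):
    """world points for pixels uv (N,2) with depth image d"""
    c=ctrl.get_calibration(cam); f=240/np.tan(np.radians(c['vfov'])/2)
    uv=np.asarray(uv,float).reshape(-1,2)
    K=np.array([[f,0,c['cx']],[0,f,c['cy']],[0,0,1]])
    s=cv2.undistortPoints(uv[:,None],K,np.array([c['k1'],0,0,0,0]))[:,0]
    z=d[uv[:,1].round().astype(int),uv[:,0].round().astype(int)]
    P=np.c_[s[:,0]*z,-s[:,1]*z,-z,np.ones(len(z))]
    return (np.linalg.inv(c['extrinsics'])@P.T).T[:,:3],z
def maskpts(cam,d,m):
    v,u=np.nonzero(m&(d>0)); return pts(cam,d,np.c_[u,v])[0]
def pix(cam,P):
    c=ctrl.get_calibration(cam); f=240/np.tan(np.radians(c['vfov'])/2)
    q=(c['extrinsics']@np.append(P,1))[:3]; s=np.array([q[0],-q[1]])/-q[2]; s*=1+c['k1']*(s@s)
    return s*f+[c['cx'],c['cy']]
E
python3 - <<'E'
from h import *
for c in('side','top'):
    p,d=snap(c,c+'0'); k=ctrl.get_calibration(c); print(c,k['vfov'],k['k1'],np.linalg.inv(k['extrinsics'])[:3].round(3).tolist())
    for l in('plug_center','loaded_center','cover_grip','mouth','saw_mid','pencil','nail_jar','rim_front','catch_left'):
        for o in ctrl.silhouettes(c,l):
            P=maskpts(c,d,o['mask'])
            print(l,round(o['confidence'],2),np.round(o['extent']).astype(int).tolist(),len(P),*( [np.median(P,0).round(3),np.percentile(P,2,axis=0).round(3),np.percentile(P,98,axis=0).round(3)] if len(P) else []))
print(ctrl.get_obs()['clock'])
E
```

```text
side 42.964425544733245 -0.002591709486034385 [[0.952, 0.112, -0.285, 0.156], [-0.306, 0.388, -0.869, -1.401], [0.013, 0.915, 0.404, 0.556]]
plug_center 0.56 [259, 264, 18, 20] 222 [ 0.411 -0.236  0.019] [ 0.397 -0.244  0.001] [ 0.428 -0.216  0.029]
loaded_center 0.57 [328, 258, 19, 16] 242 [ 0.553 -0.253  0.019] [ 0.54  -0.26   0.001] [ 0.569 -0.229  0.029]
cover_grip 0.94 [278, 283, 37, 33] 530 [ 0.414 -0.356  0.028] [ 0.381 -0.372  0.003] [ 0.448 -0.331  0.052]
cover_grip 0.68 [382, 371, 62, 60] 1939 [ 0.491 -0.699  0.037] [ 0.456 -0.736 -0.   ] [ 0.528 -0.644  0.069]
mouth 0.68 [366, 249, 40, 43] 703 [ 0.58  -0.373  0.1  ] [ 0.551 -0.388  0.05 ] [ 0.631 -0.325  0.123]
saw_mid 0.81 [339, 238, 14, 29] 307 [ 0.606 -0.175  0.026] [ 0.594 -0.188 -0.001] [ 0.622 -0.121  0.063]
pencil 0.65 [226, 286, 68, 14] 392 [ 0.322 -0.288  0.006] [ 0.261 -0.295 -0.001] [ 0.39 -0.26  0.01]
nail_jar 0.93 [343, 296, 38, 58] 1643 [ 0.503 -0.487  0.051] [ 0.48  -0.497  0.002] [ 0.537 -0.427  0.081]
rim_front 0.61 [363, 245, 40, 37] 670 [ 0.579 -0.373  0.101] [ 0.551 -0.387  0.057] [ 0.628 -0.327  0.123]
[... 833 characters left out ...]
 0.58  -0.331  0.116] [ 0.575 -0.337  0.11 ] [ 0.586 -0.325  0.122]
mouth 0.7 [293, 182, 41, 47] 907 [ 0.589 -0.358  0.105] [ 0.553 -0.385  0.052] [ 0.632 -0.321  0.127]
saw_mid 0.63 [196, 176, 23, 20] 369 [ 0.609 -0.168  0.039] [ 0.594 -0.182  0.011] [ 0.629 -0.148  0.065]
pencil 0.82 [253, 323, 14, 81] 559 [ 0.332 -0.284  0.009] [ 0.263 -0.292 -0.001] [ 0.401 -0.273  0.014]
nail_jar 0.84 [353, 231, 40, 38] 983 [ 0.506 -0.463  0.08 ] [ 0.48  -0.491  0.023] [ 0.536 -0.437  0.084]
rim_front 0.44 [303, 193, 10, 8] 73 [ 0.565 -0.369  0.115] [ 0.558 -0.376  0.082] [ 0.572 -0.361  0.121]
catch_left 0.64 [280, 183, 12, 12] 68 [ 0.58  -0.332  0.116] [ 0.573 -0.339  0.109] [ 0.588 -0.325  0.122]
1.0
```

```bash
python3 - <<'E'
import cv2
t=cv2.imread('pics/top0.png'); cv2.imwrite('pics/c1.png',cv2.resize(t[130:380,180:513],(799,600),interpolation=cv2.INTER_CUBIC))
s=cv2.imread('pics/side0.png'); cv2.imwrite('pics/c2.png',cv2.resize(s[210:410,200:466],(798,600),interpolation=cv2.INTER_CUBIC))
E
```

```text
(no output)
```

View pics/c1.png

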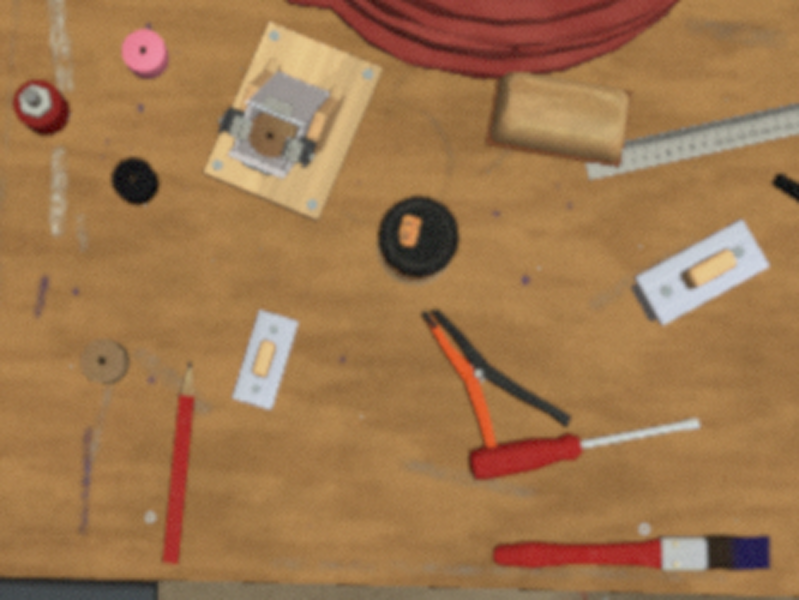

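View pics/c2.png

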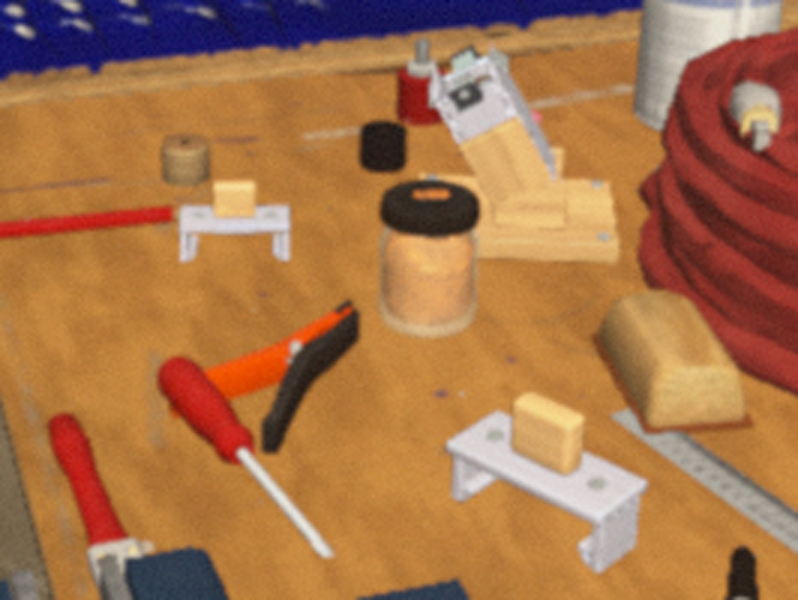

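Loose plug candidates in top view: wooden core (224,282), black (237,205), pink (242,150). The wooden one is meant. The covers are at (290,279) and (472,243). The left one is clearly smaller (about 72 mm against roughly 95 mm), so that is the cover meant. The magazine is at (293,182), with its mouth facing down-left towards the robot. I'll enlarge these to confirm, and look at the magazine cloud in a hypothesised mouth frame.

```bash
cat >> h.py <<'E'
def mframe(psi,lean=np.radians(30)):
    """front direction horizontal f=(cos psi, sin psi); columns x(left) y(front, down) z(out)"""
    f=np.array([np.cos(psi),np.sin(psi),0]); u=np.array([0,0,1.])
    z=np.sin(lean)*f+np.cos(lean)*u; y=np.cos(lean)*f-np.sin(lean)*u
    return np.c_[np.cross(y,z),y,z]
E
cat > cl.py <<'E'
from h import *
def cloud(tag,c=(0.585,-0.357,0.105),r=.06):
    out=[]
    for cam in('side','top'):
        d=np.load(f'pics/{cam}{tag}.npy'); vv,uu=np.mgrid[0:480,0:640]; P,z=pts(cam,d,np.c_[uu.ravel(),vv.ravel()])
        out.append(P[(z>0)&(np.linalg.norm(P-c,axis=1)<r)])
    return out
E
python3 - <<'E'
from cl import *
S,T=cloud('0'); R=mframe(np.radians(156)); c=np.array([.585,-.357,.105])
can=np.full((600,800,3),255,np.uint8)
for k,(Q) in enumerate((S,T)):
    q=(Q-c)@R
    for j,(a,b,e) in enumerate(((0,1,2),(0,2,1),(1,2,0))):
        for p in q:
            col=cv2.applyColorMap(np.uint8([[np.clip((p[e]+.04)/.08*255,0,255)]]),cv2.COLORMAP_JET)[0,0].tolist()
            s=1 if b==1 else -1
            cv2.circle(can,(int(133+266*j+p[a]*2400),int(150+300*k+s*p[b]*2400)),2,col,-1)
        for g in range(-50,51,10): cv2.line(can,(int(133+266*j+g*2.4),20+300*k),(int(133+266*j+g*2.4),26+300*k),(0,0,0),1); cv2.line(can,(266*j,int(150+300*k+g*2.4)),(266*j+6,int(150+300*k+g*2.4)),(0,0,0),1)
cv2.imwrite('pics/cl.png',can)
t=cv2.imread('pics/top0.png');s=cv2.imread('pics/side0.png')
rs=lambda im,w,h:cv2.resize(im,(w,h),interpolation=cv2.INTER_CUBIC)
A=np.vstack([np.hstack([rs(t[155:215,260:325],400,370),rs(s[222:282,334:399],400,370)]),np.hstack([rs(t[262:302,205:310],600,229),rs(t[215:271,440:503],200,229)])])
cv2.imwrite('pics/z1.png',A)
E
```

```text
(no output)
```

View pics/cl.png

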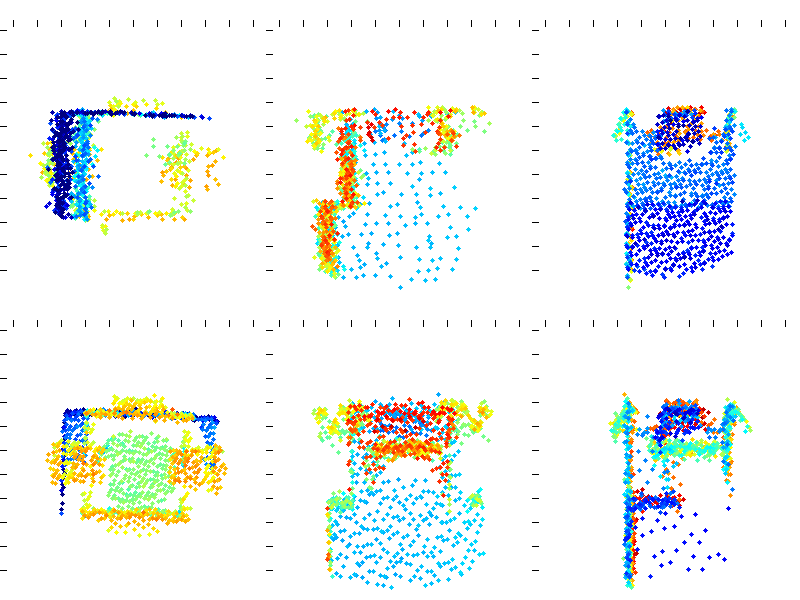

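View pics/z1.png

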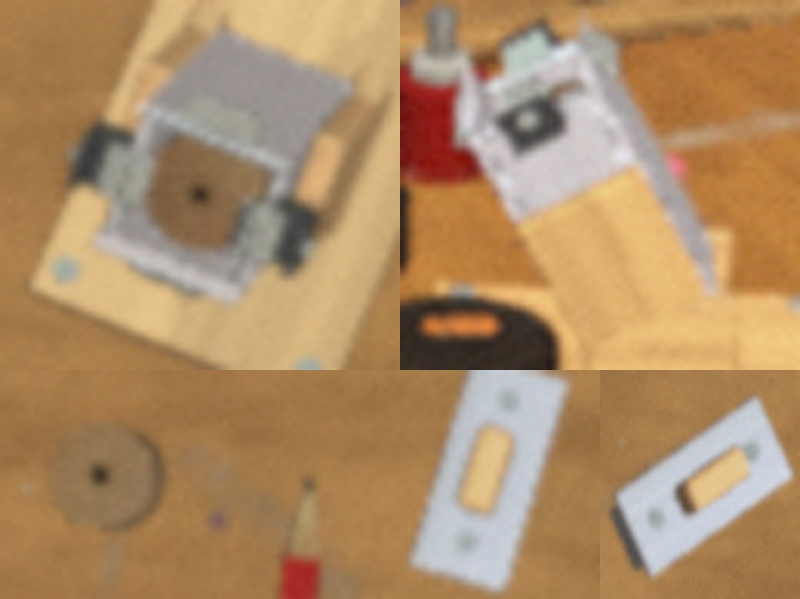

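Confirmed in the crop: the wooden core is the loose plug, and the smaller plate with the short bar is the cover. The mouth shows the loaded plug between two catches. Next I'll fit the magazine model to the clouds, and fit the plug and cover poses.

```bash
cat > fit.py <<'E'
from cl import *
from scipy.optimize import least_squares
def fitmag(Ps,p0=(.585,-.357,.105,np.radians(156),np.radians(30)),it=6,freelean=True):
    p=np.array(p0,float); 
    if p0[0]==.585: p[:3]+=mframe(*p[3:])@np.array([.001,.0065,.0112])
    tol=.005
    for _ in range(it):
        q=(Ps-p[:3])@mframe(*p[3:]); x,y,z=q.T; n=lambda v:abs(v)<tol
        nb=~((abs(x)<.014)&(z>-.010))
        L=[(n(y+.0225)&(abs(x)<.021)&(z<.003)&(z>-.03)&nb,1,-.0225),(n(y-.0225)&(abs(x)<.021)&(z<.003)&(z>-.03)&nb,1,.0225),
           (n(x+.0225)&(abs(y)<.021)&(z>-.033)&(z<.003)&((abs(y)>.012)|(z<-.02)),0,-.0225),(n(x-.0225)&(abs(y)<.021)&(z>-.033)&(z<.003)&((abs(y)>.012)|(z<-.02)),0,.0225),
           (n(z-.007)&(abs(x)<.02)&(abs(y)>.0195)&(abs(y)<.022),2,.007),(n(z+.010)&(np.hypot(x,y)<.014),2,-.010)]
        def r(t):
            g=(Ps-t[:3])@mframe(*(t[3:] if freelean else (t[3],np.radians(30)))); return np.concatenate([(g[m,a]-v)*1e3 for m,a,v in L])
        s=least_squares(r,p,loss='soft_l1'); p=s.x; tol=.003
    return p,[(int(m.sum()),round(float(np.median(((Ps-p[:3])@mframe(*p[3:]))[m,a]-v))*1e3,2) if m.sum() else None) for m,a,v in L]
if __name__=='__main__':
    S,T=cloud('0')
    for n,P in(('side',S),('top',T),('both',np.r_[S,T])):
        for fl in(True,False):
            p,i=fitmag(P,freelean=fl); print(n,p[:3].round(4),np.degrees(p[3:]).round(2),i)
    for cam in('side','top'):
        d=np.load(f'pics/{cam}0.npy'); vv,uu=np.mgrid[0:480,0:640]; P,z=pts(cam,d,np.c_[uu.ravel(),vv.ravel()])
        t=P[(z>0)&(abs(P[:,0]-.41)<.12)&(abs(P[:,1]+.29)<.12)&(abs(P[:,2])<.006)]; print(cam,'table z',np.median(t[:,2]).round(4))
        g=P[(np.hypot(P[:,0]-.412,P[:,1]+.225)<.03)&(z>0)]
        a=g[(g[:,2]>.0245)]; c,rad=cv2.minEnclosingCircle((a[:,:2]*1e3).astype(np.float32)); print('plug top',c,rad,a.mean(0).round(4),np.median(a[:,2]))
        w=g[(g[:,2]>.006)&(g[:,2]<.022)]
        s=least_squares(lambda t:np.hypot(w[:,0]-t[0],w[:,1]-t[1])*1e3-17.2,[.412,-.225],loss='soft_l1'); print('plug wall fit',len(w),s.x.round(4))
        g=P[(np.hypot(P[:,0]-.415,P[:,1]+.352)<.05)&(z>0)]
        for lo,hi,n in((.047,.058,'grip top'),(.0245,.0315,'plate')):
            a=g[(g[:,2]>lo)&(g[:,2]<hi)]; r=cv2.minAreaRect((a[:,:2]*1e3).astype(np.float32)); print(n,len(a),np.round(r[0],1),np.round(r[1],1),round(r[2],1),a.mean(0).round(4),np.median(a[:,2]).round(4))
E
python3 fit.py
```

```text
side [ 0.5754 -0.3515  0.1088] [158.37  30.08] [(36, 0.08), (7, -0.57), (188, -0.02), (8, -1.06), (13, -0.4), (5, 1.44)]
side [ 0.5756 -0.3515  0.1086] [158.13  30.  ] [(36, 0.06), (6, -1.26), (188, -0.05), (7, -1.05), (13, -0.36), (5, 1.62)]
top [ 0.5751 -0.3512  0.1104] [157.58  29.6 ] [(78, 0.25), (12, -2.78), (37, 0.94), (20, -2.19), (52, -0.79), (159, 0.25)]
top [ 0.5749 -0.3514  0.1103] [157.83  30.  ] [(78, 0.18), (7, -2.56), (38, 1.15), (23, -2.09), (48, -0.6), (158, 0.21)]
both [ 0.575  -0.3512  0.1102] [157.78  29.6 ] [(115, 0.12), (13, -2.18), (221, 0.17), (25, -1.7), (62, -0.88), (164, 0.34)]
both [ 0.5749 -0.3512  0.1101] [157.86  30.  ] [(116, 0.14), (13, -2.3), (221, 0.17), (25, -1.7), (60, -0.94), (163, 0.31)]
side table z -0.0005
plug top (410.7785339355469, -226.5207061767578) 20.738862991333008 [ 0.4115 -0.2263  0.0271] 0.027096016423566627
plug wall fit 105 [ 0.4126 -0.2235]
grip top 56 [ 416.5 -352. ] [15.5 26.5] 81.8 [ 0.4163 -0.3529  0.0504] 0.0505
plate 255 [ 415.9 -352.6] [37.9 70.6] 71.7 [ 0.4149 -0.3553  0.0274] 0.0274
top table z 0.0006
plug top (412.2668151855469, -222.51153564453125) 17.45902442932129 [ 0.4127 -0.2228  0.0285] 0.02844927865179714
plug wall fit 27 [ 0.4128 -0.2225]
grip top 99 [ 416.7 -349.1] [11.5 27.7] 72.4 [ 0.4168 -0.3493  0.0518] 0.0518
plate 499 [ 416.8 -349. ] [32.2 72. ] 74.7 [ 0.4163 -0.3491  0.0283] 0.0284
```

```bash
cat >> h.py <<'E'
M=np.array([.5752,-.3514,.1096]); RM=mframe(np.radians(158.)); 
def mp(x,y,z): return M+RM@np.array([x,y,z])
def down(a): 
    z=np.array([0,0,-1.]); y=np.array([np.cos(a),np.sin(a),0]); return np.c_[np.cross(y,z),y,z]
def toolm(ax,s):  # tool z=-mouth z, tool y = s*mouth axis ax
    z=-RM[:,2]; y=s*RM[:,ax]; return np.c_[np.cross(y,z),y,z]
def st(): 
    o=ctrl.get_obs(); print('t',round(o['clock'],2),'pos',o['position'].round(4) if hasattr(o['position'],'round') else np.round(o['position'],4),'F',np.round(o['ft_force'],1),'w',round(o['gripper_width'],4),'g',np.round(o['grip_force'],1)); return o
E
python3 - <<'E'
from h import *
for ax in(0,1):
    for s in(1,-1):
        for h in (.03,.1): 
            q=ctrl.ik(mp(0,0,h),toolm(ax,s)); print('mag',ax,s,h,None if q is None else np.round(q,2))
for a in(68,-22,158,-112,74.7,-105.3):
    for P in([.4127,-.2227,.034],[.4168,-.3493,.05]):
        q=ctrl.ik(P,down(np.radians(a))); print(a,P[0],None if q is None else np.round(q,2))
st()
E
```

```text
mag 0 1 0.03 [-0.73  0.18  1.97  0.35  0.52 -2.19]
mag 0 1 0.1 [-0.76  0.02  2.02  0.31  0.64 -2.15]
mag 0 -1 0.03 [-0.73  0.18  1.97  0.35  0.52  0.95]
mag 0 -1 0.1 [-0.76  0.02  2.02  0.31  0.64  0.99]
mag 1 1 0.03 [-0.73  0.18  1.97  0.35  0.52  2.53]
mag 1 1 0.1 [-0.76  0.02  2.02  0.31  0.64  2.56]
mag 1 -1 0.03 [-0.73  0.18  1.97  0.35  0.52 -0.62]
mag 1 -1 0.1 [-0.76  0.02  2.02  0.31  0.64 -0.58]
68 0.4127 [-0.64  0.2   2.1  -0.    0.83 -1.83]
68 0.4168 [-0.83  0.31  1.93 -0.    0.91 -2.01]
-22 0.4127 [-0.64  0.2   2.1  -0.    0.83 -0.26]
-22 0.4168 [-0.83  0.31  1.93 -0.    0.91 -0.44]
158 0.4127 None
158 0.4168 None
-112 0.4127 [-0.64  0.2   2.1  -0.    0.83  1.31]
-112 0.4168 [-0.83  0.31  1.93 -0.    0.91  1.13]
74.7 0.4127 [-0.64  0.2   2.1  -0.    0.83 -1.95]
74.7 0.4168 [-0.83  0.31  1.93 -0.    0.91 -2.13]
-105.3 0.4127 [-0.64  0.2   2.1  -0.    0.83  1.19]
-105.3 0.4168 [-0.83  0.31  1.93 -0.    0.91  1.01]
t 1.0 pos [ 0.178  -0.5991  0.2503] F [ 0.3 -0.1  1.2] w 0.0853 g 0.0
```

```bash
python3 - <<'E'
from h import *
p=np.array([.4127,-.2227,.034])
ctrl.goto(p+[0,0,.06],down(np.radians(-112))); ctrl.command_gripper(.05,f_grip=20); ctrl.movel(p,v=.1); st()
ctrl.command_gripper(.03,f_grip=20); st(); ctrl.command_gripper(.045); ctrl.movel(p+[0,0,.03],v=.1)
ctrl.goto(p+[0,0,.03],down(np.radians(-22))); ctrl.movel(p,v=.1); ctrl.command_gripper(.03,f_grip=40); st()
ctrl.movel(p+[0,0,.12],v=.15); st()
p_,d=snap('side','side1'); r=ctrl.silhouettes('side','plug_center')
for o in r: print(round(o['confidence'],2),o['extent'])
x,y=pix('side',p+[0,0,.11]).astype(int); print(x,y)
cv2.imwrite('pics/z2.png',cv2.resize(cv2.cvtColor(p_[y-45:y+45,x-60:x+60],cv2.COLOR_RGB2BGR),(800,600),interpolation=cv2.INTER_CUBIC))
E
```

```text
t 3.91 pos [ 0.413  -0.2229  0.0342] F [0.7 0.1 0.1] w 0.0498 g 0.0
t 4.19 pos [ 0.4136 -0.2234  0.035 ] F [-0.3 -1.4  2.3] w 0.0335 g 20.0
t 7.03 pos [ 0.4133 -0.2231  0.0347] F [-0.6 -1.  -0.1] w 0.0326 g 39.7
t 7.97 pos [ 0.412  -0.2222  0.153 ] F [ 1.4 -0.5 -1.1] w 0.0326 g 39.7
259 205
```

View pics/z2.png

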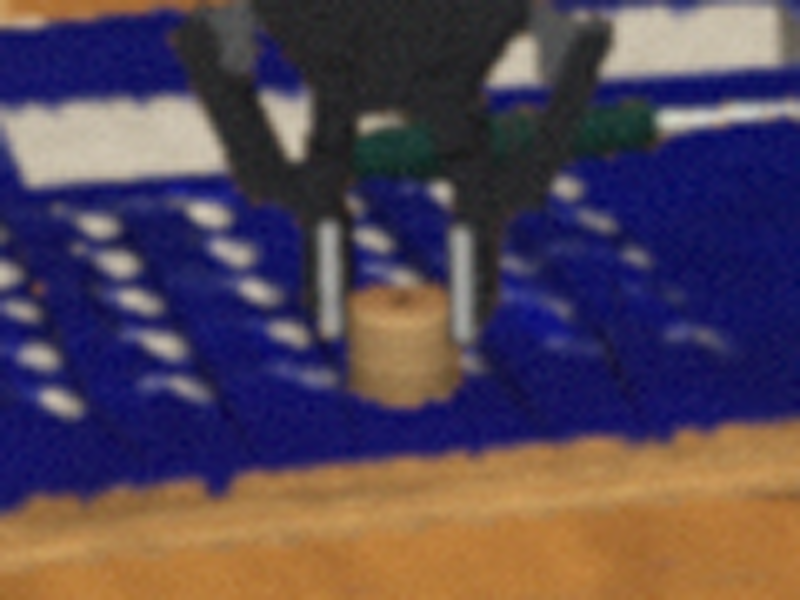

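The plug is held upright between the pads, with its centre at about (400,345) in the crop. I'll compare its measured position with the TCP, then carry it to above the mouth.

```bash
python3 - <<'E'
from h import *
from scipy.optimize import least_squares
d=np.load('pics/side1.npy'); vv,uu=np.mgrid[0:480,0:640]; P,z=pts('side',d,np.c_[uu.ravel(),vv.ravel()])
g=P[(z>0)&(np.hypot(P[:,0]-.4127,P[:,1]+.2227)<.025)&(P[:,2]>.11)&(P[:,2]<.16)]
w=g[(g[:,2]>.122)&(g[:,2]<.144)&(abs(g[:,0]-.4127)<.015)]
s=least_squares(lambda t:np.hypot(w[:,0]-t[0],w[:,1]-t[1])*1e3-17.2,[.412,-.225],loss='soft_l1'); t=g[(g[:,2]>.1445)&(abs(g[:,0]-.4127)<.013)]
print(len(w),s.x.round(4),'top z',np.median(t[:,2]).round(4),g[:,2].min().round(4))
R=toolm(1,-1)
ctrl.goto(mp(0,0,.10),R); o=st(); print((RM.T@(o['position']-M)).round(4), np.round(RM.T@np.array(o['orientation']),3).tolist())
for c in('side','top'): snap(c,c+'2')
im=[cv2.imread('pics/side2.png')[190:280,320:410],cv2.imread('pics/top2.png')[140:230,250:340]]
cv2.imwrite('pics/z3.png',np.hstack([cv2.resize(i,(400,400),interpolation=cv2.INTER_CUBIC) for i in im]))
d=np.load('pics/side2.npy'); P,z=pts('side',d,np.c_[uu.ravel(),vv.ravel()]); q=(P-M)@RM
g=q[(z>0)&(np.hypot(q[:,0],q[:,1])<.024)&(q[:,2]>.055)&(q[:,2]<.115)]
w=g[(g[:,2]>.068)&(g[:,2]<.078)]
s=least_squares(lambda t:np.hypot(w[:,0]-t[0],w[:,1]-t[1])*1e3-17.2,[0,0],loss='soft_l1'); print('held in mouth frame',len(w),s.x.round(4),np.percentile(g[:,2],[0,2,5]).round(4))
E
```

```text
145 [ 0.4113 -0.2222] top z 0.146 0.1171
t 8.78 pos [ 0.5279 -0.3317  0.1946] F [-0.2 -0.6 -0.8] w 0.0324 g 39.7
[0.0006 0.0019 0.0993] [[1.0, -0.0, 0.002], [-0.0, -1.0, 0.004], [0.002, -0.004, -1.0]]
held in mouth frame 89 [0.0005 0.0034] [0.0645 0.0657 0.0673]
```

View pics/z3.png

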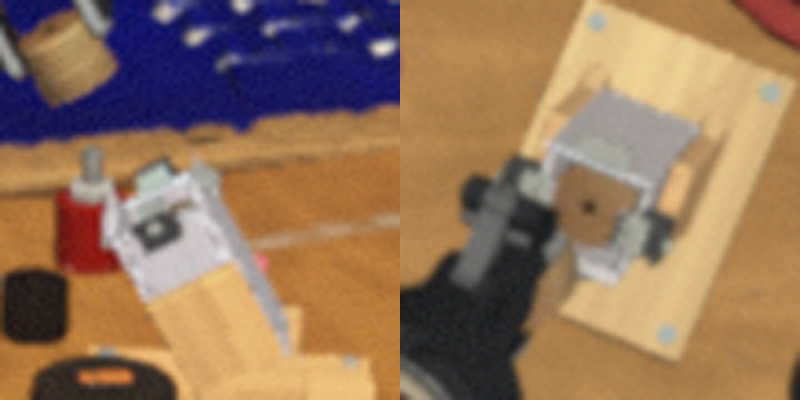

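The plug hangs aligned over the mouth in both views. The arm reads about 2 mm off in mouth y, so I'll let it settle and correct using the readback.

```bash
cat >> h.py <<'E'
def rel(): return (RM.T@(np.array(ctrl.get_obs()['position'])-M)*1e3).round(2)
def settle(x,y,z,R=None,n=2,v=.1,use=(1,1,1)):
    """movel to mouth-frame point, correcting steady-state error from readback"""
    t=np.array([x,y,z]); c=t.copy()
    for i in range(n+1):
        ctrl.movel(mp(*c),v=v,frame=R); ctrl.pause(.25); e=t-rel()/1e3
        if i<n: c=c+e*np.array(use)
    print('rel',rel()); return c
E
python3 - <<'E'
from h import *
ctrl.pause(.3); print(rel(),rel(),rel()); c=settle(0,0,.06,n=1); print((c*1e3).round(2)); o=st()
q=ctrl.ik(mp(*c),toolm(1,-1)); print(np.subtract(q,o['joints']).round(4))
for _ in range(2):
    snap('side','side3'); d=np.load('pics/side3.npy'); vv,uu=np.mgrid[0:480,0:640]; P,z=pts('side',d,np.c_[uu.ravel(),vv.ravel()]); q=(P-M)@RM
    from scipy.optimize import least_squares
    g=q[(z>0)&(np.hypot(q[:,0],q[:,1])<.024)&(q[:,2]>.02)&(q[:,2]<.06)]
    w=g[(g[:,2]>.028)&(g[:,2]<.039)]
    s=least_squares(lambda t:np.hypot(w[:,0]-t[0],w[:,1]-t[1])*1e3-17.2,[0,0],loss='soft_l1'); print(len(w),s.x.round(4),np.percentile(g[:,2],[0,2,5]).round(4),(w.max(0)+w.min(0))/2,w.min(0).round(4),w.max(0).round(4))
E
```

```text
[ 0.41  0.19 99.96] [ 0.41  0.19 99.96] [ 0.41  0.19 99.96]
rel [ 0.2   0.7  59.36]
[ 0.19  0.7  59.36]
t 10.47 pos [ 0.5472 -0.3399  0.1607] F [-0.5  0.   0. ] w 0.0325 g 39.7
[-0. -0. -0. -0. -0.  0.]
91 [-0.0007  0.0015] [0.0249 0.0257 0.0269] [-0.00925957  0.00105739  0.03348613] [-0.0212 -0.0152  0.0283] [0.0027 0.0173 0.0387]
95 [-0.0004  0.0021] [0.0245 0.0258 0.027 ] [-0.01037536  0.0011938   0.03370333] [-0.0221 -0.0156  0.0285] [0.0014 0.018  0.0389]
```

```bash
python3 - <<'E'
from h import *
X,Y=.0004,-.0008
ctrl.movel(mp(X,Y,.045),v=.08); ctrl.pause(.3); print(rel()); f0=np.array(ctrl.get_obs()['ft_force'])
hit=ctrl.movel(mp(X,Y,.0265),v=.02,threshold=20); ctrl.pause(.2); o=st(); print(hit,rel(),'dF mouth',(RM.T@(o['ft_force']-f0)).round(1))
snap('side','side4'); snap('top','top4')
cv2.imwrite('pics/z4.png',np.hstack([cv2.resize(cv2.imread(f'pics/{n}4.png')[a:a+90,b:b+90],(400,400),interpolation=cv2.INTER_CUBIC) for n,a,b in(('side',200,320),('top',140,250))]))
E
```

```text
[ 0.36 -1.05 45.26]
t 12.48 pos [ 0.5635 -0.3461  0.1327] F [-0.4 -0.  -0.7] w 0.0325 g 39.8
False [ 0.5  -0.43 26.4 ] dF mouth [0.1 0.9 0.2]
```

View pics/z4.png

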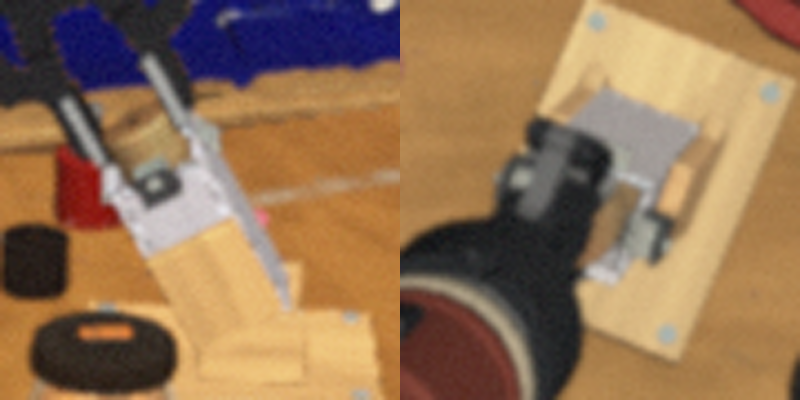

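The plug sits between the walls with its top about 18 mm above the catch plane, and the fingertips just clear the wall tops. Release it, back off, close the fingers, press, and verify.

```bash
python3 - <<'E'
from h import *
X,Y=.0004,-.0008
ctrl.command_gripper(.05); ctrl.movel(mp(X,Y,.075),v=.12); ctrl.pause(.1)
for c in('side','top'): snap(c,c+'5')
ctrl.command_gripper(0); ctrl.pause(.2); st()
A=[cv2.resize(cv2.imread(f'pics/{n}5.png')[a:a+90,b:b+90],(400,400),interpolation=cv2.INTER_CUBIC) for n,a,b in(('side',200,320),('top',140,250))]
cv2.imwrite('pics/z5.png',np.hstack(A))
for n in('side','top'):
    d=np.load(f'pics/{n}5.npy'); vv,uu=np.mgrid[0:480,0:640]; P,z=pts(n,d,np.c_[uu.ravel(),vv.ravel()]); q=(P-M)@RM
    g=q[(z>0)&(np.hypot(q[:,0],q[:,1])<.019)&(q[:,2]>-.012)&(q[:,2]<.03)]; t=g[g[:,2]>.014]
    print(n,len(g),len(t),t.mean(0).round(4) if len(t) else '',np.percentile(g[:,2],[50,80,95]).round(4))
E
```

```text
t 14.38 pos [ 0.5412 -0.3372  0.175 ] F [-0.3 -1.6  0.7] w 0.0001 g 0.0
side 218 118 [-0.0054 -0.0004  0.0191] [0.0152 0.0201 0.021 ]
top 211 140 [-0.0075 -0.0001  0.0208] [0.0196 0.0219 0.0234]
```

View pics/z5.png

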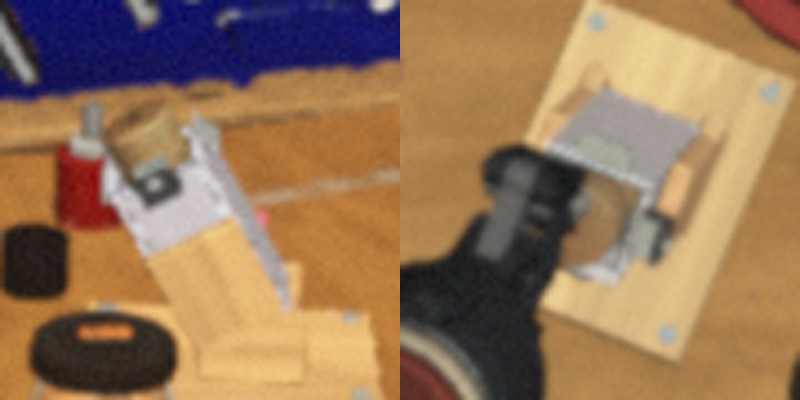

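The plug stands by itself, square, with its top at about +20 mm. Now press with the closed fingers.

```bash
python3 - <<'E'
from h import *
X,Y=.0004,-.0008
ctrl.movel(mp(X,Y,.045),v=.1); ctrl.pause(.3); f0=np.array(ctrl.get_obs()['ft_force'])
for z in (.036,.026,.0165):
    hit=ctrl.movel(mp(X,Y,z),v=.03,threshold=25); o=ctrl.get_obs(); print(hit,rel(),(RM.T@(o['ft_force']-f0)).round(1))
    if hit: break
ctrl.pause(.4); o=ctrl.get_obs(); print(rel(),(RM.T@(o['ft_force']-f0)).round(1))
ctrl.movel(mp(X,Y,.05),v=.08); ctrl.goto(mp(.0,.05,.16),toolm(1,-1)); ctrl.pause(.2)
for c in('side','top'): snap(c,c+'6')
st()
A=[cv2.resize(cv2.imread(f'pics/{n}6.png')[a:a+60,b:b+60],(400,400),interpolation=cv2.INTER_CUBIC) for n,a,b in(('side',220,335),('top',155,260))]
cv2.imwrite('pics/z6.png',np.hstack(A))
for n in('side','top'):
    d=np.load(f'pics/{n}6.npy'); vv,uu=np.mgrid[0:480,0:640]; P,z=pts(n,d,np.c_[uu.ravel(),vv.ravel()]); q=(P-M)@RM
    g=q[(z>0)&(np.hypot(q[:,0],q[:,1])<.012)&(q[:,2]>-.03)&(q[:,2]<.03)]
    print(n,len(g),np.percentile(g[:,2],[10,50,90]).round(4) if len(g) else '')
E
```

```text
False [ 0.18 -1.29 36.05] [-0.1  0.1  1.8]
False [ 0.24 -1.24 25.92] [-1.1 -0.8  5.1]
False [ 0.28 -1.32 16.76] [-0.4  0.1  7.6]
[ 0.25 -1.35 16.91] [-1.  -1.4  8.3]
t 18.35 pos [ 0.4612 -0.3051  0.2219] F [ 0.2  0.3 -0.2] w 0.0 g 0.0
side 23 [0.     0.0008 0.0017]
top 130 [-0.0007  0.0012  0.0038]
```

View pics/z6.png

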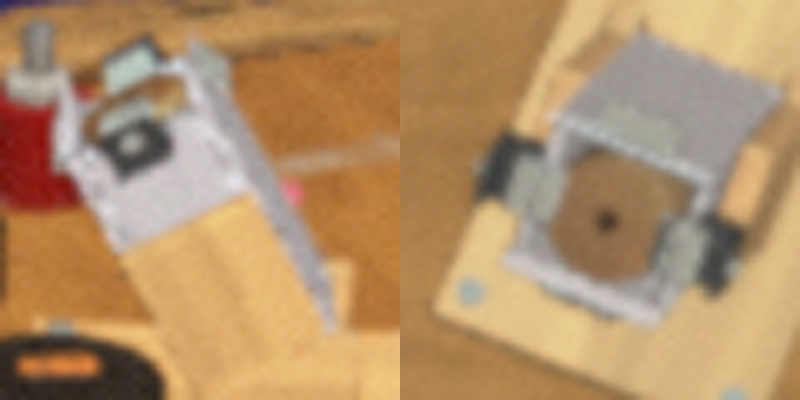

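The plug top now reads about +1 mm. I'll compare the catch positions and the plug tilt with the first pictures.

```bash
python3 - <<'E'
from h import *
for tag in('0','5','6'):
  for n in('top','side'):
    d=np.load(f'pics/{n}{tag}.npy'); vv,uu=np.mgrid[0:480,0:640]; P,z=pts(n,d,np.c_[uu.ravel(),vv.ravel()]); q=(P-M)@RM; q=q[z>0]
    c=q[(abs(q[:,1])<.006)&(q[:,2]>.003)&(q[:,2]<.009)&(abs(q[:,0])<.045)]; L=np.sort(c[c[:,0]>.008,0]); R=np.sort(c[c[:,0]<-.008,0])
    f=lambda a:np.percentile(a,[0,10,50,90,100]).round(4) if len(a) else None
    print(tag,n,len(L),f(L),len(R),f(R))
    if tag!='5':
        z0=-.01 if tag=='0' else 0.001
        g=q[(np.hypot(q[:,0],q[:,1]-(.0))<.011)&(abs(q[:,2]-z0)<.006)]
        if len(g)>10: s=np.linalg.lstsq(np.c_[g[:,:2],np.ones(len(g))],g[:,2],rcond=None); print('  plane',s[0].round(4),np.std(g[:,2]-np.c_[g[:,:2],np.ones(len(g))]@s[0]).round(4))
E
```

```text
0 top 52 [0.0141 0.0155 0.0241 0.0349 0.0374] 54 [-0.0369 -0.034  -0.0243 -0.0154 -0.0132]
  plane [-0.0004 -0.0174 -0.0091] 0.0019
0 side 27 [0.011  0.0124 0.0202 0.0327 0.0347] 29 [-0.0437 -0.036  -0.0259 -0.019  -0.0159]
5 top 0 None 48 [-0.0367 -0.034  -0.0256 -0.0181 -0.0159]
5 side 0 None 39 [-0.0399 -0.0377 -0.0272 -0.0154 -0.0139]
6 top 60 [0.0091 0.0153 0.0224 0.0342 0.0372] 60 [-0.0369 -0.0341 -0.0214 -0.0134 -0.0083]
  plane [-0.0043  0.0063  0.0015] 0.0018
6 side 27 [0.0086 0.0129 0.0178 0.0332 0.0367] 29 [-0.0394 -0.0378 -0.0288 -0.0186 -0.0171]
  plane [0.0836 0.0234 0.0006] 0.0012
```

Catch edges match the initial sprung-in positions, and the plug is level under them, so step 1 is done. Now for the cover: centre it lengthwise with a squeeze along the bar, then grip it across.

```bash
python3 - <<'E'
from h import *
p=np.array([.4168,-.3495,.0505])
ctrl.goto(p+[0,0,.06],down(np.radians(-15.3))); ctrl.command_gripper(.045,f_grip=20); ctrl.movel(p+[0,0,.001],v=.1); ctrl.pause(.2); st()
ctrl.command_gripper(.02,f_grip=20); st(); ctrl.command_gripper(.045); ctrl.movel(p+[0,0,.03],v=.12)
ctrl.goto(p+[0,0,.03],down(np.radians(-105.3))); ctrl.command_gripper(.03); ctrl.movel(p,v=.1); ctrl.pause(.2); ctrl.command_gripper(.005,f_grip=50); st()
ctrl.movel(p+[0,0,.13],v=.2); st()
ctrl.goto(mp(.0004,-.0008,.11),toolm(0,-1)); ctrl.pause(.4); print(rel()); st()
p_,d=snap('side','side7'); snap('top','top7')
cv2.imwrite('pics/z7.png',np.hstack([cv2.resize(cv2.imread(f'pics/{n}7.png')[a:a+100,b:b+100],(400,400),interpolation=cv2.INTER_CUBIC) for n,a,b in(('side',185,310),('top',140,240))]))
vv,uu=np.mgrid[0:480,0:640]; P,z=pts('side',d,np.c_[uu.ravel(),vv.ravel()]); q=(P-M)@RM; np.save('pics/q7.npy',q[(z>0)&(np.linalg.norm(q-[0,0,.08],axis=1)<.06)])
E
```

```text
t 20.38 pos [ 0.4174 -0.3501  0.0524] F [ 0.4 -0.9 -0.3] w 0.0451 g 0.0
t 20.66 pos [ 0.4172 -0.3499  0.0523] F [-0.3  0.8  3.4] w 0.0278 g 22.5
t 24.01 pos [ 0.4173 -0.35    0.0512] F [-0.3  1.   2.4] w 0.0111 g 50.5
t 24.81 pos [ 0.416  -0.3486  0.179 ] F [-0.6  0.6 -0.7] w 0.011 g 50.0
[-8.000e-02 -8.800e-01  1.099e+02]
t 25.76 pos [ 0.5249 -0.3312  0.2052] F [ 0.2 -0.8 -0.7] w 0.0105 g 50.0
```

View pics/z7.png

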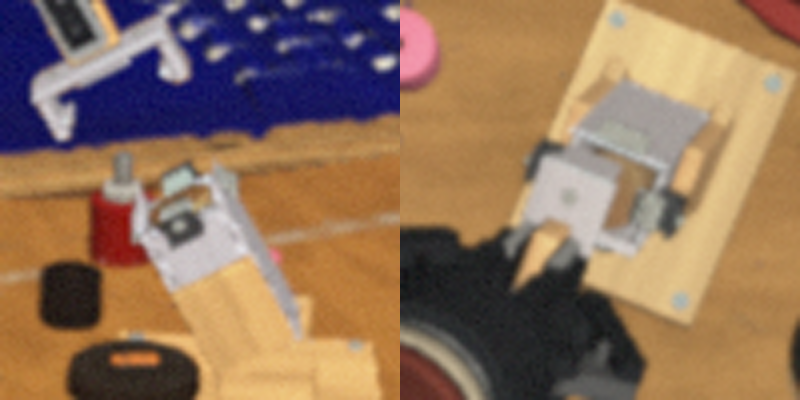

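The cover is held square, with both arms clear. Check the arm extents against the mouth frame.

```bash
python3 - <<'E'
import numpy as np
q=np.load('pics/q7.npy'); 
g=q[(abs(q[:,0])<.02)&(q[:,2]>.055)&(q[:,2]<.091)]
for a,b in((.056,.066),(.066,.076),(.0825,.0875)):
    h=g[(g[:,2]>a)&(g[:,2]<b)]; print(a,len(h),np.percentile(h[:,1],[1,50,99]).round(4),np.percentile(h[:,0],[5,50]).round(4))
pl=g[(g[:,2]>.083)&(g[:,2]<.089)]; print('x plate edge',np.percentile(g[:,0],[2,5,10]).round(4))
for s in(1,-1):
    h=g[(g[:,1]*s>.029)]; print(s,len(h),h[:,2].min().round(4),np.percentile(h[:,2],[3,97]).round(4))
E
```

```text
0.056 39 [-0.036  -0.0304  0.0347] [-0.015  -0.0107]
0.066 61 [-0.0357  0.0271  0.035 ] [-0.0156 -0.0085]
0.0825 176 [-0.0358 -0.0027  0.0346] [-0.019  -0.0125]
x plate edge [-0.0191 -0.018  -0.0171]
1 66 0.0591 [0.0609 0.0872]
-1 82 0.059 [0.06   0.0874]
```

```bash
python3 - <<'E'
from h import *
X,Y=.0006,-.0005
ctrl.movel(mp(X,Y,.060),v=.08); ctrl.pause(.3); print(rel()); f0=np.array(ctrl.get_obs()['ft_force'])
for z in (.050,.044,.040,.037,.0345,.0335):
    hit=ctrl.movel(mp(X,Y,z),v=.02,threshold=25); ctrl.pause(.15); o=ctrl.get_obs(); print(z,hit,rel(),(RM.T@(o['ft_force']-f0)).round(1),round(o['gripper_width'],4))
    if hit: break
snap('side','side8'); snap('top','top8'); st()
E
```

```text
[ 0.48 -0.97 60.47]
0.05 False [ 0.63 -0.39 50.  ] [-1.8  0.4 -0.3] 0.0111
0.044 False [ 0.64 -0.36 43.9 ] [-0.6  0.3 -0.5] 0.0109
0.04 False [ 0.64 -0.18 39.76] [-0.5  0.2 -2.4] 0.011
0.037 False [ 0.73 -0.12 36.73] [-1.4  0.7 -4.2] 0.0107
0.0345 False [ 0.59 -0.78 34.95] [0.1 2.  5.8] 0.0108
0.0335 False [ 0.56 -0.83 34.8 ] [ 0.2  5.  16.1] 0.0108
t 30.21 pos [ 0.56   -0.3446  0.1402] F [-11.7   5.   11.4] w 0.011 g 52.6
```

Beads passed and there is a hard stop at 16 N near the expected home height. Release, withdraw and inspect.

```bash
python3 - <<'E'
from h import *
X,Y=.0006,-.0005
ctrl.movel(mp(X,Y,.0348),v=.02); ctrl.command_gripper(.03); ctrl.movel(mp(X,Y,.075),v=.1); ctrl.goto(mp(0,.06,.17),toolm(0,-1)); ctrl.pause(.3)
for c in('side','top'): snap(c,c+'9')
st()
cv2.imwrite('pics/z9.png',np.hstack([cv2.resize(cv2.imread(f'pics/{n}9.png')[a:a+60,b:b+60],(400,400),interpolation=cv2.INTER_CUBIC) for n,a,b in(('side',215,335),('top',155,260))]))
for n in('side','top'):
    d=np.load(f'pics/{n}9.npy'); vv,uu=np.mgrid[0:480,0:640]; P,z=pts(n,d,np.c_[uu.ravel(),vv.ravel()]); q=(P-M)@RM; q=q[z>0]
    g=q[(abs(q[:,0])<.008)&(abs(q[:,1])<.016)&(q[:,2]>.028)&(q[:,2]<.045)]; pl=q[(abs(q[:,0])<.017)&(abs(q[:,1])<.04)&(abs(q[:,1])>.018)&(q[:,2]>.008)&(q[:,2]<.02)]
    print(n,'grip top z (exp .036)',np.median(g[:,2]).round(4),g[:,:2].mean(0).round(4)); 
    if len(pl)>10: print(' plate z (exp .012)',np.linalg.lstsq(np.c_[pl[:,:2],np.ones(len(pl))],pl[:,2],rcond=None)[0].round(4),pl.min(0).round(4),pl.max(0).round(4))
E
```

```text
t 32.26 pos [ 0.4485 -0.3001  0.2262] F [-0.3 -0.3  0.3] w 0.0301 g 0.0
side grip top z (exp .036) 0.0335 [-0.0038  0.0002]
 plate z (exp .012) [0.0464 0.0052 0.0116] [-0.0169 -0.0346  0.0083] [0.0159 0.0374 0.0147]
top grip top z (exp .036) 0.0361 [-0.     -0.0006]
 plate z (exp .012) [-0.0101 -0.0003  0.0128] [-0.017  -0.0353  0.0083] [0.0168 0.0381 0.0188]
```

View pics/z9.png

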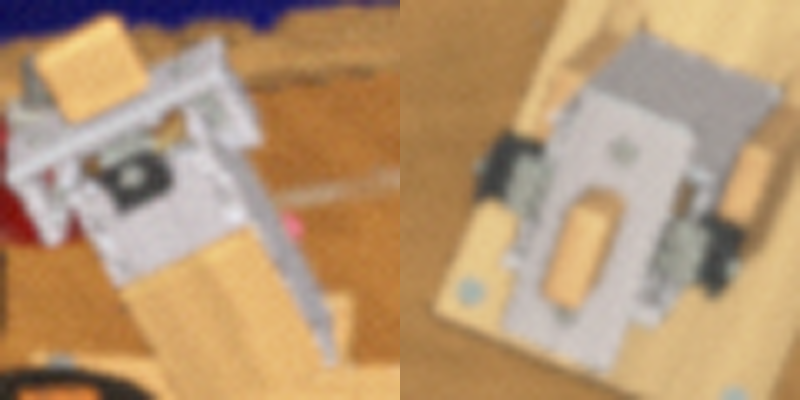

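The cover sits level and centred, with its plate at about 12 mm as expected and both clip arms hooked over the rims. The hand is clear. Handing in.

```bash
python3 -c "
from h import *
print(ctrl.close_job()); st()"
```

```text
the job is handed in; nothing more can be done
None
the job is handed in; nothing more can be done
```

The job is handed in: the camera checks showed the plug level under both sprung-in catches and the cover home on the mouth, but the system returned no pass/fail verdict.

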